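# Bring the snap ring to the bin's pivot groove and hold it spread

## Robot

A 6-joint arm with a two-finger parallel gripper is mounted at the origin on the work surface. World frame = base frame: x ahead of the robot, y to its left, z up, the work surface at z = 0. Lengths are in m, angles in rad, forces in N, time in s.
With the tool pointing down it reaches from about 0.325 to 0.85 m from the base axis. Payload 4.4 kg.
Tool frame: the origin (TCP) lies at the very end of the fingers, on their centre line; the grasp point (between the pads) lies 19 mm behind it; y points along the fingers, x is the direction in which the jaws open and shut, and the axes are right-handed (so a half turn about y gives the same grasp; the last joint's range is limited). The gripper opens to 94 mm and grips with 3 to 60 N. Pads are 16 mm wide; open, the fingers measure 119 mm over their backs; the gripper's body (75 mm by 177 mm) begins 78 mm behind the grasp point.
Start: joints at [1.032, 0.207, 1.542, -0, 1.393, -0.15], TCP at [0.218, 0.532, 0.205] pointing down, gripper open.
Joint ranges: [-2.73, 2.73], [-0.86, 2.22], [0.23, 2.46], [-1.11, 4.25], [0.08, 2.63], [-2.82, 2.82]. Speed limits (rad/s): [2.79, 2.79, 3.14, 3.14, 3.14, 3.14].

## Interface

Orientations are given as a 3x3 rotation matrix whose columns are the frame's x, y, z axes.
In Python, from workcell import r, cams, ticket gives the robot as it stands. The module is installed in compiled form; this text tells all that it offers.
- The arm moves only by the shell command python3 -m inch 'ROWS'. ROWS is JSON, a list of rows, each an object with "hand": the opening, from 0 (shut) to 1 (fully open); "offset": the shift along the world's x, y, z in mm, a list of three; "delta_rot": the turn, a rotation vector about the world's x, y, z in degrees, a list of three. A call has 1 to 20 rows; each row shifts and turns the pose as measured when the row begins; what a row does not reach is not made up. A row lasts 1/10 s, in which the tool goes at most 50 mm and 8.59 degrees, less where a joint would pass 70% of its speed; a pose out of reach is approached as far as the arm can. A call is refused whole if a number of a shift passes 50 or a number of a turn 8.59, either way. A call with a gripper value outside its range is refused whole. The fingers move at their own pace and stop on an object; the grip force is fixed at half the most. Time passes only in rows, so rows that do not move let the fingers close. It gives the time, the measured TCP pose, the force and the opening at its end, in the units of the state.
- r.state(): the state, without advancing time (a new reading comes with each control period).
- cams.grab_frame(name): name is "scene" or "top" or "wrist"; returns the picture (384x512x3 uint8, red, green, blue); there is no depth.
- cams.camera_model(name): a dict with "mtx" (3x3 intrinsics, pixels), "R" (3x3) and "t" (3): a world point X has camera coordinates R X + t; the wrist camera has in their place "mount" (4x4, takes a point from camera to tool coordinates, whose origin is the TCP and whose axes are the tool frame's). Camera axes: x right, y down, z forward; pixel columns grow to the right and rows downward; lengths in m; the calibration is good to about 2 mm. A picture is of the moment at which its call begins: read the wrist's pose just before it. camera_model takes no time and is no camera call.
- ticket.hand_in(): hands the job in, once; it reports no verdict.
The state is a dict: "t": time; "joint_positions": joint angles; "qvel": joint speeds; "tau": joint torques, N m; "tool_pos": TCP position; "eef_rot": TCP orientation; "force": force on the tool from outside, world axes, zero at the start; "ft_torque": the same for the moment, N m; "grip_width": opening from 0.0 (shut) to 1.0 (fully open).
Only numpy, scipy, OpenCV 4.12 (cv2) and the standard library are available. Lean on these libraries where they do the work, as an engineer would, in place of code of your own. Each camera call takes 0.05 s, during which the arm holds its last target. There are 200 camera calls.

## Task

The tin bin's pivot needs its snap ring back: turn the brass keeper clockwise by its finger bar until it clicks open off the axle stub, and leave it there. Then take the ring pliers from the rack by their handles, squeeze them fully so that the ring spreads, and slide the spread ring level down over the stub, without forcing it, until it is in the groove; finish there, still gripping the pliers and holding the ring fully spread and still inside the groove, not leaning on the stub or washer, so that I can check the seat before it snaps in. Leave the other things on the counter where they are.

Things in the scene. Friction and masses are not known exactly. Their poses are not given: they have to be found in the camera images.
- keeper (a joint): brass keeper's angle (rad): 0 = closed, its arm covers the stub; grows turning clockwise from above. Over-centre click spring: let go before about 0.6 it springs back to 0, past that it snaps on by itself to its open stop at 1.2. Turning resistance about 0.1 N m at first, nil at 0.6
- keeper_grip (a point): middle of the keeper's upright finger bar, on its vertical turning axis. The bar runs along this frame's x: 42 mm long, 11 mm thick (y), from 17 mm below to 11 mm above this point. 25 mm below is the top of the 28 mm wide hub; 27 mm below the top of the flat keeper arm, 14 mm wide, 92 mm long, pointing to 2.54 rad (from +x towards +y) in this frame
- pivot_stand: steel stand of the stub and keeper, origin on the table under the stub's axis; base plate x -52 to +122, y -42 to +42 mm, 10 mm thick. Keeper axis at x = +78 mm. Tin bin (130 x 120 mm, rim 80 mm high) on the -y side, near wall 67 mm from the stub's axis, swung up to 0.3 rad either way; the -x side is free
- groove (a point): centre of the groove on the axis of the upright axle stub, 73 mm above the table; axes of the stand, z up. Groove 10 mm high (5 mm above and below this point), 30 mm diameter; its floor is a flat washer of 56 mm diameter. Above the groove the stub is 40 mm in diameter and 20 mm high, with a 3 mm chamfer at the top
- stub_top (a point): centre of the stub's flat top end, 25 mm above the groove's centre
- handles (a point): midway between the two rubber-clad handles of the upright ring pliers, at grip height. z up, y from handle to handle (squeeze along y), x towards the ring. Handles: plates 18 mm wide (x), from 34 mm below to 20 mm above this point. Relaxed they lean apart, 53 mm over their outer faces here, 60 mm at the top; fully squeezed parallel, 34 mm over faces, at a firm stop
- pliers: the pliers' middle frame, axes as handles, origin 106 mm below that point. Two side wings, 46 to 62 mm above the origin, reach 46 mm either way along y, 13 mm thick; they rest in 11 mm deep notches, open upwards, in the rack's two posts. Lift straight up, 85 mm, to clear the posts with the ring. 0.25 kg with ring, give or take
- lever_l (a joint): how far the pliers are squeezed (rad): 0 = relaxed, 0.18 = at the stop, ring fully spread. Squeezing takes about 3 N rising to 8 N per handle; grip harder than 12 N to stay at the stop; springs back when released
- ring_centre (a point): centre of the level spring-steel snap ring, fastened by its lugs on the pliers' tips: 27.2 mm along x from and 104 mm below handles, same axes, moving rigidly with the pliers. 4 mm thick (2 mm above and below). Spread, its hole is a 45 mm circle about this point, outside 55 mm; relaxed the hole is 36 mm and will not pass the stub. Tips' inner faces stand 23 mm to the -x side
- rack: walnut pliers rack, base 130 x 130 x 8 mm; two notched posts 69 mm high, at y = 34 to 48 mm either side. Origin on the table midway between the posts; axes as the pliers; at the start handles is 118 mm above it and the ring 12 mm above the table
- magnifier: brass magnifier lying flat, lens ring 78 mm across, handle to its -x, 160 mm long, 12 mm high; bystander; origin under the lens centre
- pip_drill: steel pip drill lying flat along its x, 130 mm long, 22 mm thick; bystander; origin on its underside
- burnisher: agate burnisher lying flat along its x, wooden handle, 138 mm long, 16 mm thick; bystander; origin on its underside
- dice_tray: walnut dice tray 120 x 180 x 26 mm; bystander; origin under its centre
- die: finished bone die, 16 mm cube; bystander; origin under its centre
- cup: copper cup 60 mm across, 60 mm high; bystander; origin under its centre
- wax_jar: small wax jar 52 mm across, 50 mm high; bystander; origin under its centre

How it is judged:
On the way, in this order (a step that is already met when the one before it is completed fails the run):
1. the keeper has clicked open, off the stub (value of joint keeper above 1 rad), for 0.2 s.
2. the ring is held spread above the end of the stub (value of joint keeper above 1 rad and value of joint lever_l above 0.145 rad and horizontal distance between ring_centre and groove below 0.012 m and z of ring_centre in the frame of groove between 0.023 and 0.15 m), for 0.1 s.
At the end, for the whole second after the job is handed in: Program finishes holding: keeper open past 1.0 rad; pliers gripped by the fingers (over 4 N) and squeezed past 0.145 rad; ring centre within 6 mm of the stub's axis and within 4.2 mm of the groove's mid height, level within 0.10 rad, still (under 20 mm/s), pressing on the pivot stand with under 8 N (value of joint keeper above 1 rad and value of joint lever_l above 0.145 rad and horizontal distance between ring_centre and groove below 0.006 m and z of ring_centre in the frame of groove between -0.0042 and 0.0042 m and angle between ring_centre's own z axis and vertical below 0.1 rad and contact force between pliers and the fingers above 4 N and contact force between pliers and pivot_stand below 8 N and linear speed of pliers below 0.02 m/s); the arm keeps its last pose, push and grip.
It fails at once if the pliers or ring were forced against the pivot stand (over 40 N) (contact force between pliers and pivot_stand above 40 N).
It fails at once if a bystander was pushed away (over 40 mm) (distance of any of magnifier, pip_drill, burnisher, dice_tray, die, cup, wax_jar from where it was at the start of the episode above 0.04 m).
It also fails if it takes over 64 s, if anything falls off the work surface, if the arm or the gripper's body presses on something with over 40 N, if the wrist force passes 120 N, or if a joint passes its speed limit or range.

## Working session

There is one attempt and no reset: what is moved stays moved. The work goes in short steps, Python scripts to look and compute and a shell command to move; the robot and the scene stay as the last step left them, time stands still between calls to the robot, and variables do not carry over. Pictures are saved under pics/ and viewed, about 8 in all and at most 12, crops included, and the job is handed in when it is done.

```bash
mkdir -p pics
python3 - <<'E'
from workcell import r,cams
import cv2,numpy as np
s=r.state();print(s['t'],s['tool_pos'],np.round(s['eef_rot'],3),s['grip_width'])
for n in("scene","top"):
    cv2.imwrite(f"pics/{n}0.png",cams.grab_frame(n)[:,:,::-1])
for n in("scene","top","wrist"): print(n,{k:np.round(v,4).tolist() for k,v in cams.camera_model(n).items() if k in("mtx","R","t","mount")})
for n in("scene","top"):
    i=cv2.imread(f"pics/{n}0.png");cv2.imwrite(f"pics/{n}0b.png",cv2.resize(i,(800,600),interpolation=cv2.INTER_CUBIC))
E
```

```text
0.0 [0.21756417 0.53139339 0.20429502] [[ 0.379 -0.001 -0.925]
 [ 0.925 -0.002  0.379]
 [-0.002 -1.     0.   ]] 1.0006684674645787
scene {'mtx': [[495.5604, 0.0, 264.9642], [0.0, 495.5604, 192.2118], [0.0, 0.0, 1.0]], 'R': [[-0.4052, 0.9141, -0.0142], [0.664, 0.2835, -0.6919], [-0.6284, -0.2898, -0.7219]], 't': [0.2064, -0.3292, 1.4012]}
top {'mtx': [[354.7771, 0.0, 252.3722], [0.0, 354.7771, 188.248], [0.0, 0.0, 1.0]], 'R': [[-0.0064, -0.9998, -0.0209], [-0.9988, 0.0074, -0.0474], [0.0476, 0.0206, -0.9987]], 't': [0.0603, 0.5561, 0.9209]}
wrist {'mtx': [[281.8192, 0.0, 253.805], [0.0, 281.8192, 192.5308], [0.0, 0.0, 1.0]], 'mount': [[1.0, 0.0002, 0.0008, 0.0003], [-0.0007, -0.2804, 0.9599, -0.1792], [0.0004, -0.9599, -0.2804, 0.0829], [0.0, 0.0, 0.0, 1.0]]}
```

View pics/top0b.png

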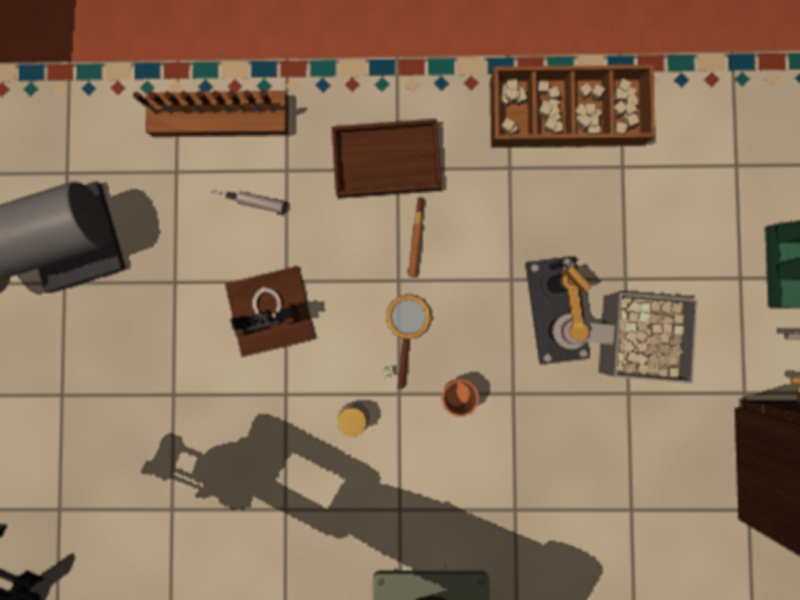

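View pics/scene0b.png

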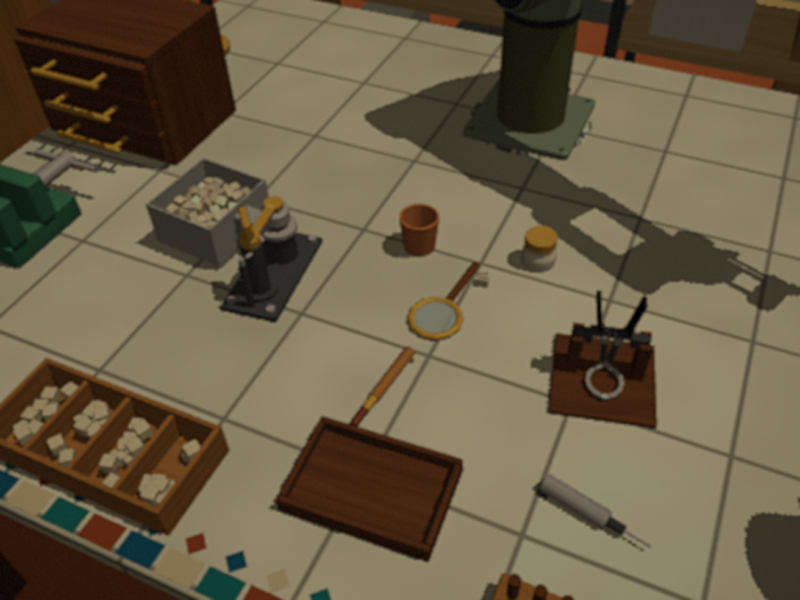

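The top view shows the stand at about (560,310), zoomed ×1.5625, with its bar near (577,277) and the stub near (570,330). The pliers rack is at (268,310) and the bin is to the right. The scene view shows the same stand and pliers. Next I'll cast rays for first estimates.

```bash
cat > h.py <<'E'
from workcell import r,cams
import cv2,numpy as np
def cam(n,s=None):
    m=cams.camera_model(n);K=np.array(m['mtx'])
    if n=='wrist':
        M=np.array(m['mount']);R=np.array(s['eef_rot']);p=np.array(s['tool_pos'])
        return K,R@M[:3,:3],R@M[:3,3]+p      # Rwc, centre
    R=np.array(m['R']);return K,R.T,-R.T@np.array(m['t'])
def ray(c,u,v): 
    d=c[1]@np.linalg.inv(c[0])@[u,v,1];return c[2],d/np.linalg.norm(d)
def onz(c,u,v,z): o,d=ray(c,u,v);return o+d*(z-o[2])/d[2]
def tri(*rays):
    A=sum(np.eye(3)-np.outer(d,d) for o,d in rays);b=sum((np.eye(3)-np.outer(d,d))@o for o,d in rays)
    return np.linalg.solve(A,b)
def proj(c,X): p=c[0]@(c[1].T@(np.array(X)-c[2]));return p[:2]/p[2]
E
python3 - <<'E'
from h import *
np.set_printoptions(precision=4,suppress=True)
k=1.5625;T=cam('top');S=cam('scene')
print("plate",[onz(T,u/k,v/k,.01)[:2] for u,v in((527,262),(577,256),(590,358),(541,363))])
print("rack",[onz(T,u/k,v/k,.008)[:2] for u,v in((225,285),(298,267),(315,338),(241,356))])
print("bar",tri(ray(T,577/k,277/k),ray(S,249/k,228/k)), "bar z.132",onz(T,577/k,277/k,.132))
print("arm end",onz(T,578/k,333/k,.105),"ring",onz(T,266/k,303/k,.012))
E
```

```text
plate [array([ 0.6094, -0.168 ]), array([ 0.6188, -0.2521]), array([ 0.4474, -0.2699]), array([ 0.4395, -0.1883])]
rack [array([0.5746, 0.346 ]), array([0.6044, 0.2208]), array([0.4833, 0.1916]), array([0.4536, 0.3176])]
bar [ 0.5725 -0.2114  0.1251] bar z.132 [ 0.574  -0.2138  0.132 ]
arm end [ 0.4915 -0.2217  0.105 ] ring [0.5431 0.2744 0.012 ]
```

```bash
python3 -m inch '[{"hand":1,"offset":[19,-40,3],"delta_rot":[0,0,-6.5]},{"hand":1,"offset":[19,-40,3],"delta_rot":[0,0,-6.5]},{"hand":1,"offset":[19,-40,3],"delta_rot":[0,0,-6.5]},{"hand":1,"offset":[19,-40,3],"delta_rot":[0,0,-6.5]},{"hand":1,"offset":[19,-40,3],"delta_rot":[0,0,-6.5]},{"hand":1,"offset":[19,-40,3],"delta_rot":[0,0,-6.5]},{"hand":1,"offset":[19,-40,3],"delta_rot":[0,0,-6.5]},{"hand":1,"offset":[19,-40,3],"delta_rot":[0,0,-6.5]},{"hand":1,"offset":[19,-40,3],"delta_rot":[0,0,-6.5]},{"hand":1,"offset":[19,-40,3],"delta_rot":[0,0,-6.5]},{"hand":1,"offset":[19,-40,3],"delta_rot":[0,0,-6.5]},{"hand":1,"offset":[19,-40,3],"delta_rot":[0,0,-6.5]},{"hand":1,"offset":[19,-40,3],"delta_rot":[0,0,-6.5]},{"hand":1,"offset":[19,-40,3],"delta_rot":[0,0,-6.5]},{"hand":1,"offset":[19,-40,3],"delta_rot":[0,0,-6.5]},{"hand":1,"offset":[19,-40,3],"delta_rot":[0,0,-6.5]}]'
cat >> h.py <<'E'
def st():
    s=r.state();R=np.array(s['eef_rot'])
    print("t%.2f"%s['t'],"tcp",np.round(s['tool_pos'],4),"psi %.4f"%np.arctan2(R[1,0],R[0,0]),"tilt",np.round(R[:2,1],3),np.round(R[2,0],3),"F",np.round(s['force'],1),"w %.3f"%s['grip_width'],"q6 %.2f"%s['joint_positions'][5]);return s
E
python3 -c "
from h import *
st()"
```

```text
t: 1.7
tool_pos: [0.5205, -0.1322, 0.2463]
eef_rot: [[0.766, -0.008, 0.643], [-0.643, 0.009, 0.766], [-0.011, -1.0, 0.002]]
force: [0.5, 0.1, 0.4]
grip_width: 1.0
t1.70 tcp [ 0.5205 -0.1322  0.2463] psi -0.6984 tilt [-0.008  0.009] -0.011 F [0.5 0.1 0.4] w 1.000 q6 0.28
```

```bash
python3 -m inch '[{"hand":1,"offset":[20,-40,0],"delta_rot":[0.5,0,-4.5]},{"hand":1,"offset":[20,-40,0],"delta_rot":[0,0,-4.5]},{"hand":1,"offset":[10,-2,0],"delta_rot":[0,0,0]},{"hand":1,"offset":[0,0,0],"delta_rot":[0,0,0]}]'
python3 - <<'E'
from h import *
s=st();i=cams.grab_frame('wrist')[:,:,::-1];np.save('w1.npy',np.r_[s['tool_pos'],np.array(s['eef_rot']).ravel()])
cv2.imwrite('pics/w1.png',i);cv2.imwrite('pics/w1b.png',cv2.resize(i,(800,600),interpolation=cv2.INTER_CUBIC))
E
```

```text
t: 2.1
tool_pos: [0.5718, -0.2232, 0.2433]
eef_rot: [[0.644, -0.008, 0.765], [-0.765, 0.02, 0.644], [-0.02, -1.0, 0.007]]
force: [-0.1, 0.6, -0.7]
grip_width: 1.001
t2.10 tcp [ 0.5718 -0.2232  0.2433] psi -0.8707 tilt [-0.008  0.02 ] -0.02 F [-0.1  0.6 -0.7] w 1.001 q6 0.35
```

View pics/w1b.png

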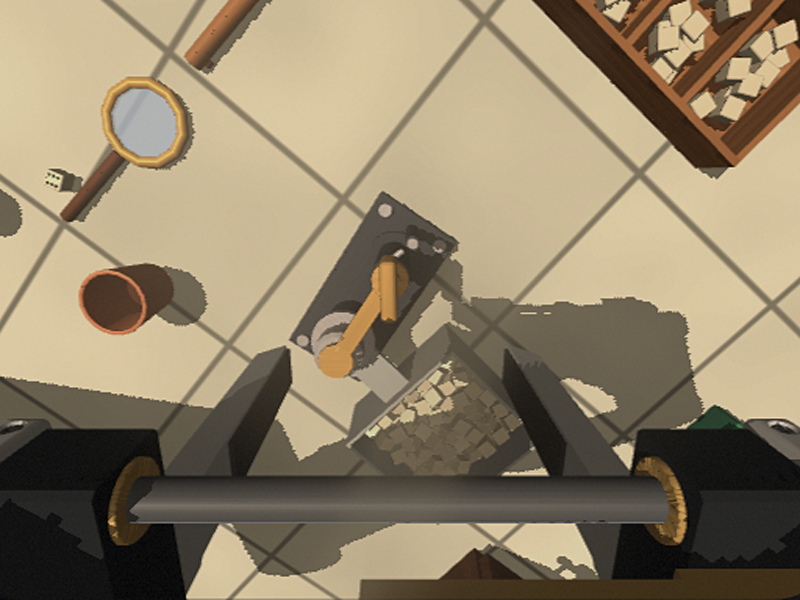

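The wrist view shows the keeper bar upright at about (388,290), zoomed, with its arm running down-left to (335,362) over the stub. I'll crop the top and wrist views side by side for precise pixels.

Run:
```python
import cv2,numpy as np
a=cv2.imread('pics/w1.png')[115:255,180:320];b=cv2.imread('pics/top0.png')[155:240,330:415]
f=lambda x:cv2.resize(x,(400,400),interpolation=cv2.INTER_CUBIC)
cv2.imwrite('pics/c1.png',np.hstack([f(a),f(b)]))
```

```text
(no output)
```

View pics/c1.png

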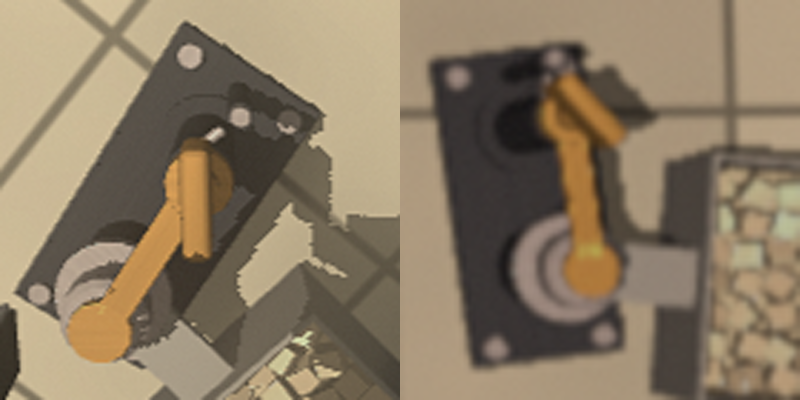

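Run:
```python
from h import *
np.set_printoptions(precision=4,suppress=True)
w=np.load('w1.npy');W=cam('wrist',dict(tool_pos=w[:3],eef_rot=w[3:].reshape(3,3)));T=cam('top')
cw=lambda x,y:(180+x/2.857,115+y/2.857); ct=lambda x,y:(330+(x-400)/4.706,155+y/4.706)
print("bar top",tri(ray(W,*cw(194,205)),ray(T,*ct(589,110))))
z=.139
e=[onz(W,*cw(194,152),z),onz(W,*cw(195,258),z)];d=e[0]-e[1];print(e,np.linalg.norm(d),np.arctan2(d[1],d[0]), "T",onz(T,*ct(589,110),z))
print("plateW",[onz(W,*cw(*p),.01)[:2] for p in((185,22),(322,108),(18,293))])
print("screwsT/plateT",[onz(T,*ct(*p),.01)[:2] for p in((430,60),(473,367),(622,350),(580,48))])
print("arm end",onz(W,*cw(98,331),.112),onz(T,*ct(592,271),.112),tri(ray(W,*cw(98,331)),ray(T,*ct(592,271))))
```

```text
bar top [ 0.571  -0.2121  0.1423]
[array([ 0.5856, -0.1996,  0.139 ]), array([ 0.555 , -0.2255,  0.139 ])] 0.040029513611884164 0.7040115618069089 T [ 0.571  -0.2135  0.139 ]
plateW [array([ 0.6104, -0.166 ]), array([ 0.6227, -0.2468]), array([ 0.4393, -0.1881])]
screwsT/plateT [array([ 0.6092, -0.1656]), array([ 0.4377, -0.1863]), array([ 0.4467, -0.2688]), array([ 0.6152, -0.2493])]
arm end [ 0.4961 -0.2202  0.112 ] [ 0.4929 -0.2216  0.112 ] [ 0.4932 -0.2221  0.1068]
```

```bash
python3 -m inch '[{"hand":1,"offset":[0,5,-20],"delta_rot":[-1.1,-0.5,0]},{"hand":1,"offset":[0,5,-35],"delta_rot":[0,0,0]},{"hand":1,"offset":[0,0,-35],"delta_rot":[0,0,0]},{"hand":1,"offset":[0,0,-20],"delta_rot":[0,0,0]},{"hand":1,"offset":[0,0,-10],"delta_rot":[0,0,0]},{"hand":1,"offset":[0,0,0],"delta_rot":[0,0,0]}]'
python3 -c "
from h import *
st()"
```

```text
t: 2.75
tool_pos: [0.5677, -0.2026, 0.1217]
eef_rot: [[0.654, 0.001, 0.756], [-0.756, 0.001, 0.654], [-0.0, -1.0, 0.001]]
force: [-0.7, 0.2, 0.6]
grip_width: 1.0
t2.75 tcp [ 0.5677 -0.2026  0.1217] psi -0.8576 tilt [0.001 0.001] -0.0 F [-0.7  0.2  0.6] w 1.000 q6 0.37
```

```bash
python3 -m inch '[{"hand":1,"offset":[3,-10,-3],"delta_rot":[0,0,-0.5]},{"hand":1,"offset":[0,0,-3],"delta_rot":[0,0,0]},{"hand":0.4,"offset":[0,0,0],"delta_rot":[0,0,0]},{"hand":0,"offset":[0,0,0],"delta_rot":[0,0,0]},{"hand":0,"offset":[0,0,0],"delta_rot":[0,0,0]},{"hand":0,"offset":[0,0,0],"delta_rot":[0,0,0]},{"hand":0,"offset":[0,0,0],"delta_rot":[0,0,0]}]'
python3 -c "
from h import *
st()"
```

```text
t: 3.45
tool_pos: [0.5745, -0.2147, 0.1217]
eef_rot: [[0.648, 0.01, 0.762], [-0.762, -0.004, 0.648], [0.01, -1.0, 0.005]]
force: [-0.5, -0.2, 0.4]
grip_width: 0.611
t3.45 tcp [ 0.5745 -0.2147  0.1217] psi -0.8659 tilt [ 0.01  -0.004] 0.01 F [-0.5 -0.2  0.4] w 0.611 q6 0.37
```

```bash
python3 -m inch '[{"hand":0.5,"offset":[-2,1,-5],"delta_rot":[0,-0.5,0]},{"hand":0.5,"offset":[-1,0,-3],"delta_rot":[0,0,0]},{"hand":0.5,"offset":[0,0,0],"delta_rot":[0,0,0]}]'
python3 -c "
from h import *
st()"
```

```text
t: 3.75
tool_pos: [0.571, -0.2135, 0.113]
eef_rot: [[0.648, 0.019, 0.762], [-0.762, -0.004, 0.648], [0.016, -1.0, 0.012]]
force: [-0.3, -0.0, 0.3]
grip_width: 0.503
t3.75 tcp [ 0.571  -0.2135  0.113 ] psi -0.8660 tilt [ 0.019 -0.004] 0.016 F [-0.3 -0.   0.3] w 0.503 q6 0.36
```

```bash
python3 -m inch '[{"hand":0,"offset":[0,0,1],"delta_rot":[0.2,1.1,0]},{"hand":0,"offset":[0,0,0],"delta_rot":[0,0,0]},{"hand":0,"offset":[0,0,0],"delta_rot":[0,0,0]},{"hand":0,"offset":[0,0,0],"delta_rot":[0,0,0]},{"hand":0,"offset":[0,0,0],"delta_rot":[0,0,0]},{"hand":0,"offset":[0,0,0],"delta_rot":[0,0,0]},{"hand":0,"offset":[0,0,0],"delta_rot":[0,0,0]}]'
python3 -c "
from h import *
st()"
```

```text
t: 4.45
tool_pos: [0.5711, -0.2135, 0.1138]
eef_rot: [[0.648, -0.002, 0.762], [-0.762, -0.001, 0.648], [-0.001, -1.0, -0.002]]
force: [0.1, -0.5, -0.4]
grip_width: 0.157
t4.45 tcp [ 0.5711 -0.2135  0.1138] psi -0.8658 tilt [-0.002 -0.001] -0.001 F [ 0.1 -0.5 -0.4] w 0.157 q6 0.37
```

```bash
python3 -m inch '[{"hand":0,"offset":[0,0,0],"delta_rot":[0,0,0]},{"hand":0,"offset":[0,0,0],"delta_rot":[0,0,0]},{"hand":0,"offset":[0,0,0],"delta_rot":[0,0,0]},{"hand":0,"offset":[0,0,0],"delta_rot":[0,0,-6]},{"hand":0,"offset":[0,0,0],"delta_rot":[0,0,-7]},{"hand":0,"offset":[0,0,0],"delta_rot":[0,0,-7]}]'
python3 -c "
from h import *
s=st();print(s['ft_torque'])"
```

```text
t: 5.05
tool_pos: [0.5708, -0.213, 0.1138]
eef_rot: [[0.338, -0.003, 0.941], [-0.941, 0.001, 0.338], [-0.002, -1.0, -0.002]]
force: [0.7, 0.2, -0.1]
grip_width: 0.155
t5.05 tcp [ 0.5708 -0.213   0.1138] psi -1.2265 tilt [-0.003  0.001] -0.002 F [ 0.7  0.2 -0.1] w 0.155 q6 0.73
[0.03879555 0.16424035 0.04854888]
```

```bash
python3 -m inch '[{"hand":0,"offset":[0,0,0],"delta_rot":[0,0,-8]},{"hand":0,"offset":[0,0,0],"delta_rot":[0,0,-8]},{"hand":0,"offset":[0,0,0],"delta_rot":[0,0,-8]},{"hand":0,"offset":[0,0,0],"delta_rot":[0,0,-8]},{"hand":0,"offset":[0,0,0],"delta_rot":[0,0,-8]},{"hand":0,"offset":[0,0,0],"delta_rot":[0,0,-4]},{"hand":0,"offset":[0,0,0],"delta_rot":[0,0,0]}]'
python3 -c "
from h import *
s=st();print(s['ft_torque'])"
python3 -m inch '[{"hand":1,"offset":[0,0,0],"delta_rot":[0,0,0]},{"hand":1,"offset":[0,0,0],"delta_rot":[0,0,0]},{"hand":1,"offset":[0,0,0],"delta_rot":[0,0,0]},{"hand":1,"offset":[0,0,0],"delta_rot":[0,0,0]},{"hand":1,"offset":[0,0,20],"delta_rot":[0,0,0]},{"hand":1,"offset":[0,0,40],"delta_rot":[0,0,0]},{"hand":1,"offset":[-10,0,40],"delta_rot":[0,0,0]},{"hand":1,"offset":[-10,0,30],"delta_rot":[0,0,0]},{"hand":1,"offset":[0,0,0],"delta_rot":[0,0,0]}]'
python3 - <<'E'
from h import *
s=st();i=cams.grab_frame('wrist')[:,:,::-1];np.save('w2.npy',np.r_[s['tool_pos'],np.array(s['eef_rot']).ravel()])
cv2.imwrite('pics/w2.png',i);cv2.imwrite('pics/w2b.png',cv2.resize(i,(800,600),interpolation=cv2.INTER_CUBIC))
E
```

```text
t: 5.75
tool_pos: [0.5709, -0.2117, 0.1138]
eef_rot: [[-0.442, -0.0, 0.897], [-0.897, 0.005, -0.442], [-0.004, -1.0, -0.002]]
force: [0.6, -0.3, -1.0]
grip_width: 0.16
t5.75 tcp [ 0.5709 -0.2117  0.1138] psi -2.0287 tilt [-0.     0.005] -0.004 F [ 0.6 -0.3 -1. ] w 0.160 q6 1.53
[-0.02291643  0.09060901 -0.0791486 ]
t: 6.65
tool_pos: [0.5478, -0.2103, 0.2459]
eef_rot: [[-0.436, -0.006, 0.9], [-0.9, 0.007, -0.436], [-0.004, -1.0, -0.008]]
force: [-0.0, -0.5, 0.5]
grip_width: 0.889
t6.65 tcp [ 0.5478 -0.2103  0.2459] psi -2.0223 tilt [-0.006  0.007] -0.004 F [-0.  -0.5  0.5] w 0.889 q6 1.51
```

View pics/w2b.png

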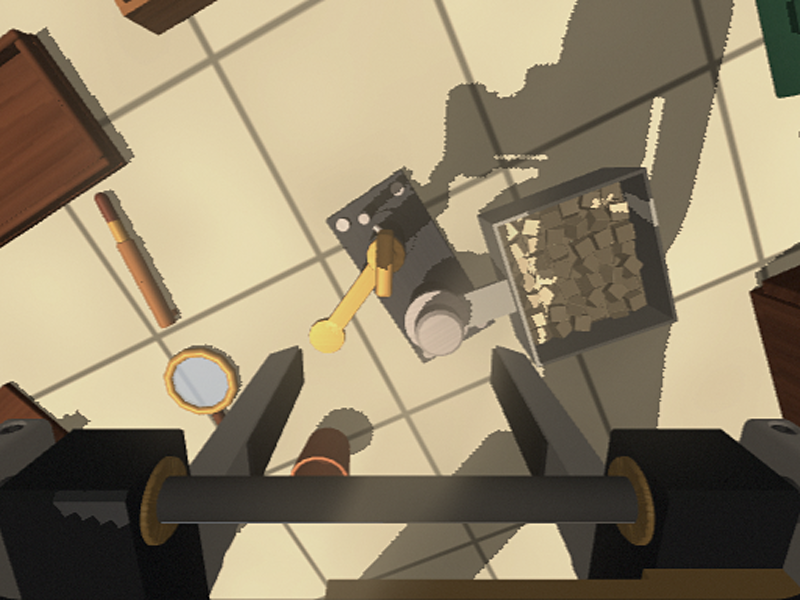

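The keeper is open, with its arm pointing down-left and ending at (327,335). The stub top is clear at (438,333). Next, the pliers.

```bash
python3 -m inch '[{"hand":1,"offset":[-2,40,1],"delta_rot":[0,0,4]},{"hand":1,"offset":[-2,42,0],"delta_rot":[0,0,4]},{"hand":1,"offset":[-2,42,0],"delta_rot":[0,0,4]},{"hand":1,"offset":[-2,42,0],"delta_rot":[0,0,4]},{"hand":1,"offset":[-2,42,0],"delta_rot":[0,0,4]},{"hand":1,"offset":[-2,42,0],"delta_rot":[0,0,4]},{"hand":1,"offset":[-2,42,0],"delta_rot":[0,0,4]},{"hand":1,"offset":[-2,42,0],"delta_rot":[0,0,4]},{"hand":1,"offset":[-2,42,0],"delta_rot":[0,0,4]},{"hand":1,"offset":[-2,42,0],"delta_rot":[0,0,3]},{"hand":1,"offset":[0,30,0],"delta_rot":[0,0,0]},{"hand":1,"offset":[0,0,0],"delta_rot":[0,0,0]}]'
python3 - <<'E'
from h import *
s=st();i=cams.grab_frame('wrist')[:,:,::-1];np.save('w3.npy',np.r_[s['tool_pos'],np.array(s['eef_rot']).ravel()])
t=cams.grab_frame('top')[:,:,::-1];cv2.imwrite('pics/w3.png',i);cv2.imwrite('pics/top1.png',t);sc=cams.grab_frame('scene')[:,:,::-1];cv2.imwrite('pics/scene1.png',sc)
f=lambda x:cv2.resize(x,(400,400),interpolation=cv2.INTER_CUBIC)
# left wrist crop around pliers 200x200, right top crop stub, scene crop stub
cv2.imwrite('pics/c3.png',np.hstack([cv2.resize(i[90:310,155:355],(400,440)),cv2.resize(t[155:240,330:415],(400,440))]))
E
```

```text
t: 7.9
tool_pos: [0.5128, 0.2549, 0.2168]
eef_rot: [[0.253, -0.049, 0.966], [-0.967, -0.005, 0.253], [-0.007, -0.999, -0.049]]
force: [0.2, -0.2, -0.5]
grip_width: 1.0
t7.90 tcp [0.5128 0.2549 0.2168] psi -1.3150 tilt [-0.049 -0.005] -0.007 F [ 0.2 -0.2 -0.5] w 1.000 q6 1.62
```

View pics/c3.png

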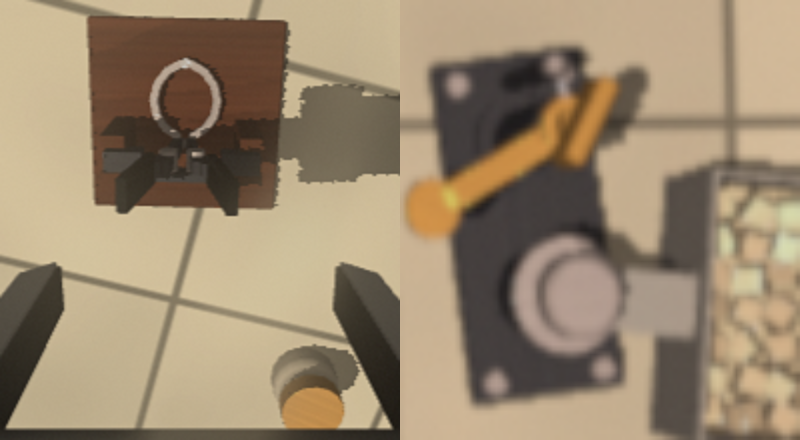

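The left crop shows the ring centre near (186,98), the handle tops at (123,212) and (231,213), and the rack corners. The right crop shows the stub's top disc centred at (582,293), with the keeper arm well clear.

Run:
```python
from h import *
np.set_printoptions(precision=4,suppress=True)
w=np.load('w3.npy');W=cam('wrist',dict(tool_pos=w[:3],eef_rot=w[3:].reshape(3,3)));T=cam('top')
cw=lambda x,y:(155+x/2,90+y/2); ct=lambda x,y:(330+(x-400)/4.706,155+y/5.176)
c=np.array([onz(W,*cw(*p),.008)[:2] for p in((88,15),(288,20),(275,208),(95,205))]);print("rack",c,c.mean(0))
for a,b in((0,3),(1,2)): d=c[a]-c[b];print("yaw",np.arctan2(d[1],d[0]),np.linalg.norm(d))
d=c[0]-c[1];print("yaw",np.arctan2(d[1],d[0])-np.pi/2,np.linalg.norm(d))
print("ring",onz(W,*cw(186,98),.012))
hl,hr=onz(W,*cw(122,210),.138),onz(W,*cw(231,211),.138);print("tops",hl,hr,(hl+hr)/2,np.linalg.norm(hl-hr));d=hl-hr;print(np.arctan2(d[1],d[0])-np.pi/2)
print("stub",onz(T,*ct(582,293),.098), "washer",onz(T,*ct(566,293),.068))
# ring also from first top picture by bright mask
t=cv2.imread('pics/top0.png').astype(int);sub=t[175:225,145:200];m=(sub.min(2)>110).astype(np.uint8);m2=np.argwhere(m);print("bright",m2.min(0)+[175,145],m2.max(0)+[175,145],len(m2))
t=cv2.imread('pics/top1.png')
c=(slice(196,230),slice(350,385));g=cv2.cvtColor(t,cv2.COLOR_BGR2GRAY)
print(cv2.HoughCircles(cv2.resize(g[c],None,fx=8,fy=8,interpolation=cv2.INTER_CUBIC),cv2.HOUGH_GRADIENT,1,20,param1=60,param2=15,minRadius=55,maxRadius=85)/8 )
```

```text
rack [[0.5782 0.348 ]
 [0.608  0.2222]
 [0.4827 0.1921]
 [0.4516 0.3182]] [0.5301 0.2701]
yaw 0.23098923463130494 0.13007263049412082
yaw 0.23616930819020188 0.1288946016516329
yaw 0.23254677557963066 0.12927467083356303
ring [0.5433 0.2737 0.012 ]
tops [0.503  0.2913 0.138 ] [0.5159 0.2408 0.138 ] [0.5094 0.266  0.138 ] 0.05217258816795298
0.24960566584720167
stub [ 0.495 -0.221  0.098] washer [ 0.4944 -0.2218  0.068 ]
bright [175 145] [224 199] 408
[[[13.1875 15.9375  9.8375]
  [15.3125 14.1875  9.8375]
  [13.6875 18.9375  8.425 ]
  [16.4375 19.6875  7.7625]
  [15.1875 11.3125  7.0125]]]
```

```bash
python3 -m inch '[{"hand":1,"offset":[4,13,0],"delta_rot":[0.3,-2.8,-1.3]},{"hand":1,"offset":[0,0,-20],"delta_rot":[0,0,0]},{"hand":1,"offset":[0,0,0],"delta_rot":[0,0,0]}]'
python3 -c "
from h import *
st()"
```

```text
t: 8.35
tool_pos: [0.5187, 0.2592, 0.1957]
eef_rot: [[0.219, 0.001, 0.976], [-0.976, -0.003, 0.219], [0.003, -1.0, 0.0]]
force: [-0.4, -0.1, -1.0]
grip_width: 0.999
t8.35 tcp [0.5187 0.2592 0.1957] psi -1.3499 tilt [ 0.001 -0.003] 0.003 F [-0.4 -0.1 -1. ] w 0.999 q6 1.67
```

```bash
python3 -m inch '[{"hand":1,"offset":[-2,9,0],"delta_rot":[-0.2,0,0.7]},{"hand":1,"offset":[0,0,-20],"delta_rot":[0,0,0]},{"hand":1,"offset":[0,0,0],"delta_rot":[0,0,0]}]'
python3 -c "
from h import *
st()"
```

```text
t: 8.65
tool_pos: [0.5184, 0.2664, 0.1773]
eef_rot: [[0.227, 0.003, 0.974], [-0.974, -0.006, 0.227], [0.007, -1.0, 0.002]]
force: [0.8, -0.3, -0.1]
grip_width: 1.002
t8.65 tcp [0.5184 0.2664 0.1773] psi -1.3415 tilt [ 0.003 -0.006] 0.007 F [ 0.8 -0.3 -0.1] w 1.002 q6 1.67
```

```bash
python3 -m inch '[{"hand":1,"offset":[-1,1,-25],"delta_rot":[0.35,0.2,0.2]},{"hand":1,"offset":[0,0,-25],"delta_rot":[0,0,0]},{"hand":1,"offset":[0,0,-20],"delta_rot":[0,0,0]},{"hand":1,"offset":[0,0,-5],"delta_rot":[0,0,0]},{"hand":1,"offset":[0,0,0],"delta_rot":[0,0,0]}]'
python3 -c "
from h import *
st()"
```

```text
t: 9.15
tool_pos: [0.5231, 0.2685, 0.1086]
eef_rot: [[0.229, 0.011, 0.973], [-0.973, 0.004, 0.229], [-0.002, -1.0, 0.012]]
force: [0.3, -0.2, 0.5]
grip_width: 1.001
t9.15 tcp [0.5231 0.2685 0.1086] psi -1.3395 tilt [0.011 0.004] -0.002 F [ 0.3 -0.2  0.5] w 1.001 q6 1.67
```

```bash
python3 -m inch '[{"hand":1,"offset":[-6,-1,-5],"delta_rot":[-0.2,0.6,0]},{"hand":1,"offset":[0,0,-4],"delta_rot":[0,0,0]},{"hand":1,"offset":[0,0,0],"delta_rot":[0,0,0]}]'
python3 -c "
from h import *
st()"
```

```text
t: 9.45
tool_pos: [0.5193, 0.2682, 0.103]
eef_rot: [[0.229, 0.006, 0.973], [-0.973, 0.003, 0.229], [-0.001, -1.0, 0.006]]
force: [0.6, 0.2, -0.0]
grip_width: 1.0
t9.45 tcp [0.5193 0.2682 0.103 ] psi -1.3396 tilt [0.006 0.003] -0.001 F [ 0.6  0.2 -0. ] w 1.000 q6 1.67
```

```bash
python3 -m inch '[{"hand":0.7,"offset":[-2,-0.5,-4],"delta_rot":[-0.15,0.35,0]},{"hand":0.7,"offset":[0,0,0],"delta_rot":[0,0,0]},{"hand":0.7,"offset":[0,0,0],"delta_rot":[0,0,0]},{"hand":0.7,"offset":[0,0,0],"delta_rot":[0,0,0]}]'
python3 -c "
from h import *
st()"
```

```text
t: 9.85
tool_pos: [0.5181, 0.2681, 0.1002]
eef_rot: [[0.229, 0.001, 0.973], [-0.973, 0.001, 0.229], [-0.0, -1.0, 0.002]]
force: [-0.2, 0.5, 0.3]
grip_width: 0.715
t9.85 tcp [0.5181 0.2681 0.1002] psi -1.3395 tilt [0.001 0.001] -0.0 F [-0.2  0.5  0.3] w 0.715 q6 1.67
```

```bash
python3 -m inch '[{"hand":0,"offset":[-0.5,0,-1],"delta_rot":[0,0,0]},{"hand":0,"offset":[0,0,0],"delta_rot":[0,0,0]},{"hand":0,"offset":[0,0,0],"delta_rot":[0,0,0]},{"hand":0,"offset":[0,0,0],"delta_rot":[0,0,0]},{"hand":0,"offset":[0,0,0],"delta_rot":[0,0,0]},{"hand":0,"offset":[0,0,0],"delta_rot":[0,0,0]},{"hand":0,"offset":[0,0,0],"delta_rot":[0,0,0]}]'
python3 - <<'E'
from h import *
s=st();i=cams.grab_frame('wrist')[:,:,::-1];cv2.imwrite('pics/w4.png',i);np.save('w4.npy',np.r_[s['tool_pos'],np.array(s['eef_rot']).ravel()])
cv2.imwrite('pics/w4b.png',cv2.resize(i[90:340,130:380],(600,600),interpolation=cv2.INTER_CUBIC))
E
```

```text
t: 10.55
tool_pos: [0.5196, 0.2684, 0.1019]
eef_rot: [[0.229, 0.006, 0.973], [-0.973, 0.001, 0.229], [0.0, -1.0, 0.006]]
force: [0.9, -1.2, 3.7]
grip_width: 0.353
t10.55 tcp [0.5196 0.2684 0.1019] psi -1.3394 tilt [0.006 0.001] 0.0 F [ 0.9 -1.2  3.7] w 0.353 q6 1.67
```

View pics/w4b.png

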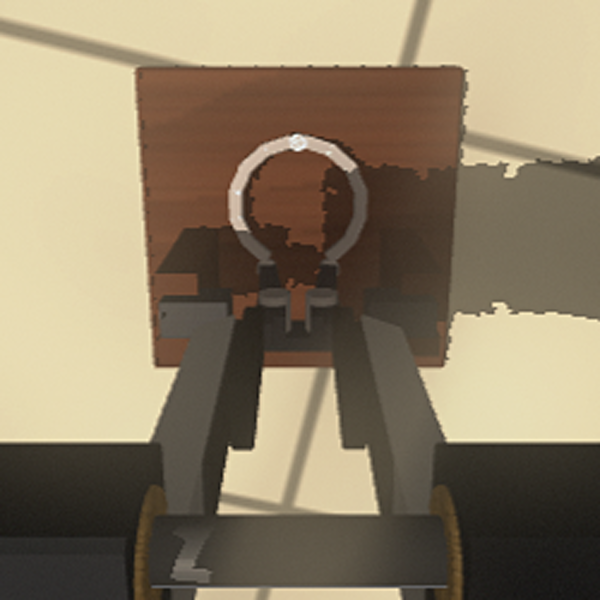

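The pliers are gripped with the handles parallel. The spread ring shows a round outline centred near (298,204) in the crop.

```bash
python3 - <<'E'
from h import *
w=np.load('w4.npy');R=w[3:].reshape(3,3);W=cam('wrist',dict(tool_pos=w[:3],eef_rot=R))
p=onz(W,130+298/2.4,90+204/2.4,.012);print(p,"tool frame",R.T@(p-w[:3]))
for a,b in(((229,204),(367,204)),((298,134),(298,270))):print(np.linalg.norm(onz(W,130+a[0]/2.4,90+a[1]/2.4,.012)-onz(W,130+b[0]/2.4,90+b[1]/2.4,.012)))
E
python3 -m inch '[{"hand":0,"offset":[0,0,5],"delta_rot":[0,0,0]},{"hand":0,"offset":[0,0,10],"delta_rot":[0,0,0]},{"hand":0,"offset":[0,0,15],"delta_rot":[0,0,0]},{"hand":0,"offset":[0,0,15],"delta_rot":[0,0,0]},{"hand":0,"offset":[0,0,15],"delta_rot":[0,0,0]}]'
python3 -c "
from h import *
st()"
```

```text
[0.54009786 0.2738267  0.012     ] tool frame [-0.0006115   0.09007216  0.02065972]
0.05623732977918146
0.05661273900229889
t: 11.1
tool_pos: [0.5147, 0.2672, 0.1596]
eef_rot: [[0.229, -0.006, 0.973], [-0.973, -0.002, 0.229], [0.0, -1.0, -0.006]]
force: [1.0, -0.1, -1.5]
grip_width: 0.35
t11.10 tcp [0.5147 0.2672 0.1596] psi -1.3396 tilt [-0.006 -0.002] 0.0 F [ 1.  -0.1 -1.5] w 0.350 q6 1.67
```

```bash
python3 -m inch '[{"hand":0,"offset":[0,0,20],"delta_rot":[0,-0.3,0]},{"hand":0,"offset":[0,0,30],"delta_rot":[0,0,0]},{"hand":0,"offset":[0,0,30],"delta_rot":[0,0,0]},{"hand":0,"offset":[0,0,20],"delta_rot":[0,0,0]},{"hand":0,"offset":[0,-15,0],"delta_rot":[0,0,0]},{"hand":0,"offset":[-3,-25,0],"delta_rot":[0,0,-0.6]},{"hand":0,"offset":[-3,-35,0],"delta_rot":[0,0,-0.6]},{"hand":0,"offset":[-3,-35,0],"delta_rot":[0,0,-0.6]},{"hand":0,"offset":[-3,-35,0],"delta_rot":[0,0,-0.6]},{"hand":0,"offset":[-3,-35,0],"delta_rot":[0,0,-0.6]},{"hand":0,"offset":[-3,-35,0],"delta_rot":[0,0,-0.6]},{"hand":0,"offset":[-3,-35,0],"delta_rot":[0,0,-0.6]},{"hand":0,"offset":[-3,-35,0],"delta_rot":[0,0,-0.6]},{"hand":0,"offset":[-3,-35,0],"delta_rot":[0,0,-0.6]},{"hand":0,"offset":[-3,-35,0],"delta_rot":[0,0,-0.6]},{"hand":0,"offset":[-3,-35,0],"delta_rot":[0,0,-0.6]},{"hand":0,"offset":[-3,-25,0],"delta_rot":[0,0,0]},{"hand":0,"offset":[0,-10,0],"delta_rot":[0,0,0]},{"hand":0,"offset":[0,0,0],"delta_rot":[0,0,0]}]'
python3 -c "
from h import *
st()"
```

```text
t: 13.0
tool_pos: [0.452, -0.181, 0.2551]
eef_rot: [[0.108, -0.034, 0.994], [-0.994, 0.002, 0.108], [-0.006, -0.999, -0.033]]
force: [-0.0, 0.2, -2.7]
grip_width: 0.347
t13.00 tcp [ 0.452  -0.181   0.2551] psi -1.4622 tilt [-0.034  0.002] -0.006 F [-0.   0.2 -2.7] w 0.347 q6 0.92
```

```bash
python3 -m inch '[{"hand":0,"offset":[10,-20,0],"delta_rot":[-0.1,-1.0,0.3]},{"hand":0,"offset":[8,-15,0],"delta_rot":[0,-0.9,0]},{"hand":0,"offset":[4,-8,0],"delta_rot":[0,0,0]},{"hand":0,"offset":[0,0,0],"delta_rot":[0,0,0]},{"hand":0,"offset":[0,0,0],"delta_rot":[0,0,0]}]'
python3 -c "
from h import *
st()"
```

```text
t: 13.5
tool_pos: [0.4736, -0.2203, 0.2531]
eef_rot: [[0.117, -0.004, 0.993], [-0.993, 0.007, 0.117], [-0.008, -1.0, -0.003]]
force: [-0.3, 0.5, -2.4]
grip_width: 0.346
t13.50 tcp [ 0.4736 -0.2203  0.2531] psi -1.4531 tilt [-0.004  0.007] -0.008 F [-0.3  0.5 -2.4] w 0.346 q6 0.85
```

```bash
python3 -m inch '[{"hand":0,"offset":[1,-4,-15],"delta_rot":[-0.4,-0.2,0]},{"hand":0,"offset":[0,0,-15],"delta_rot":[0,0,0]},{"hand":0,"offset":[0,0,-10],"delta_rot":[0,0,0]},{"hand":0,"offset":[0,0,0],"delta_rot":[0,0,0]},{"hand":0,"offset":[0,0,0],"delta_rot":[0,0,0]}]'
python3 - <<'E'
from h import *
s=st();i=cams.grab_frame('wrist')[:,:,::-1];cv2.imwrite('pics/w5.png',i);np.save('w5.npy',np.r_[s['tool_pos'],np.array(s['eef_rot']).ravel()])
j=cams.grab_frame('scene')[:,:,::-1];cv2.imwrite('pics/scene2.png',j)
cv2.imwrite('pics/c5.png',np.hstack([cv2.resize(i[115:215,205:305],(400,400),interpolation=cv2.INTER_CUBIC),cv2.resize(j[90:210,120:240],(400,400),interpolation=cv2.INTER_CUBIC)]))
E
```

```text
t: 14.0
tool_pos: [0.4751, -0.2207, 0.2128]
eef_rot: [[0.122, 0.0, 0.993], [-0.993, 0.001, 0.122], [-0.001, -1.0, 0.001]]
force: [0.5, 0.6, -1.3]
grip_width: 0.356
t14.00 tcp [ 0.4751 -0.2207  0.2128] psi -1.4487 tilt [0.    0.001] -0.001 F [ 0.5  0.6 -1.3] w 0.356 q6 0.85
```

View pics/c5.png

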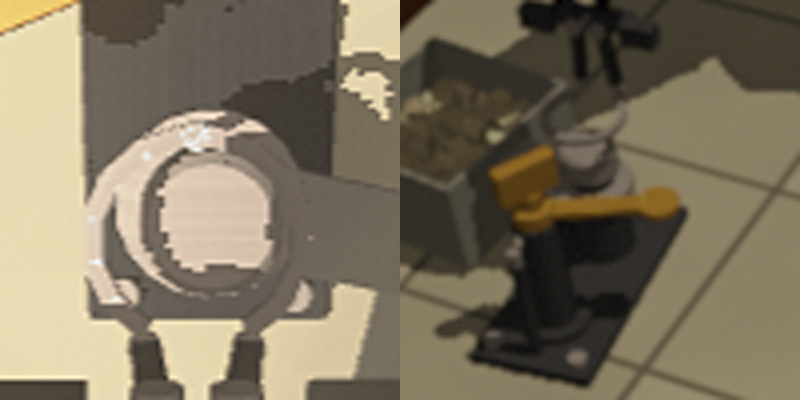

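Run:
```python
from h import *
np.set_printoptions(precision=4,suppress=True)
w=np.load('w5.npy');R=w[3:].reshape(3,3);W=cam('wrist',dict(tool_pos=w[:3],eef_rot=R))
f=lambda x,y,z:(R.T@(onz(W,205+x/4,115+y/4,z)-w[:3]))[[0,2]]*1000
zr=w[2]-.090
print("ring L,R,T (tool x,z mm)",f(85,222,zr),f(304,222,zr),f(195,110,zr), "centre z from top",f(195,110,zr)[1]-27.5)
zs=.098
print("stub top bright L,R,T,B",f(158,220,zs),f(273,220,zs),f(214,163,zs),f(214,280,zs))
zc=.095
print("stub outer",f(142,220,zc),f(284,220,zc),f(213,150,zc),f(213,292,zc))
for X in((.495,-.221,.098),): p=proj(W,X);print("stub from top cam ->crop",(p-[205,115])*4)
```

```text
ring L,R,T (tool x,z mm) [-27.735   25.0242] [25.5571 25.0758] [-0.9693 52.0498] centre z from top 24.549779823809274
stub top bright L,R,T,B [-10.8296  20.3154] [19.7193 20.3448] [ 3.971  35.5306] [4.1326 3.8438]
stub outer [-15.2296  19.6808] [22.877  19.7176] [ 3.7359 38.4959] [ 3.9242 -0.3481]
stub from top cam ->crop [209.55   222.5959]
```

The left crop shows the ring centred at about (195,222) and the stub top at about (213,221), so the ring is off by roughly 5 mm along each tool axis. The right crop shows the ring hanging just over the stub, with the keeper clear.

```bash
python3 -m inch '[{"hand":0,"offset":[-4.5,-5.5,-4],"delta_rot":[0,0,0]},{"hand":0,"offset":[0,0,-4],"delta_rot":[0,0,0]},{"hand":0,"offset":[0,0,0],"delta_rot":[0,0,0]},{"hand":0,"offset":[0,0,0],"delta_rot":[0,0,0]}]'
python3 -c "
from h import *
st()"
```

```text
t: 14.5
tool_pos: [0.4711, -0.2278, 0.2063]
eef_rot: [[0.121, 0.004, 0.993], [-0.993, -0.001, 0.121], [0.002, -1.0, 0.003]]
force: [0.5, 0.2, -2.3]
grip_width: 0.35
t14.50 tcp [ 0.4711 -0.2278  0.2063] psi -1.4493 tilt [ 0.004 -0.001] 0.002 F [ 0.5  0.2 -2.3] w 0.350 q6 0.83
```

```bash
python3 -m inch '[{"hand":0,"offset":[-0.5,1.5,-3],"delta_rot":[0,0.2,0]},{"hand":0,"offset":[0,0,-3],"delta_rot":[0,0,0]},{"hand":0,"offset":[0,0,0],"delta_rot":[0,0,0]},{"hand":0,"offset":[0,0,0],"delta_rot":[0,0,0]}]'
python3 - <<'E'
from h import *
s=st();i=cams.grab_frame('wrist')[:,:,::-1];cv2.imwrite('pics/w6.png',i);np.save('w6.npy',np.r_[s['tool_pos'],np.array(s['eef_rot']).ravel()])
j=cams.grab_frame('scene')[:,:,::-1];cv2.imwrite('pics/scene3.png',j)
cv2.imwrite('pics/c6.png',np.hstack([cv2.resize(i[125:205,215:295],(480,480),interpolation=cv2.INTER_CUBIC),cv2.resize(j[110:170,150:190],(320,480),interpolation=cv2.INTER_CUBIC)]))
E
```

```text
t: 14.9
tool_pos: [0.4707, -0.2262, 0.1999]
eef_rot: [[0.121, -0.0, 0.993], [-0.993, -0.001, 0.121], [0.001, -1.0, -0.0]]
force: [0.2, 0.7, -2.8]
grip_width: 0.351
t14.90 tcp [ 0.4707 -0.2262  0.1999] psi -1.4493 tilt [-0.    -0.001] 0.001 F [ 0.2  0.7 -2.8] w 0.351 q6 0.84
```

View pics/c6.png

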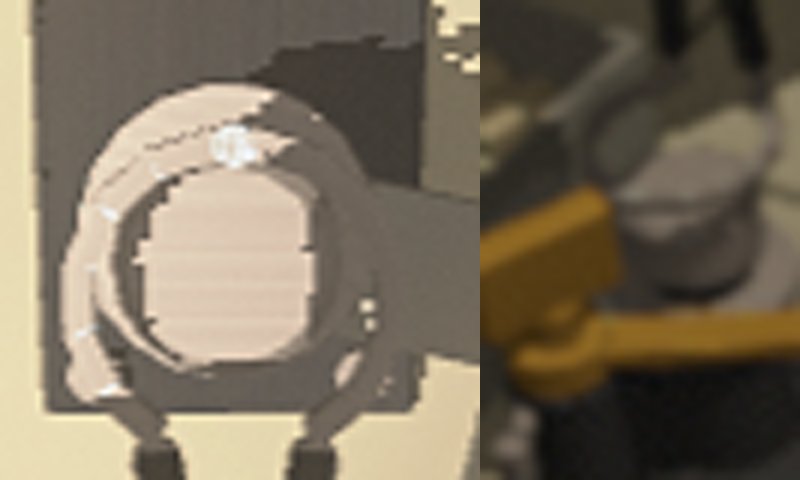

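The crop shows the stub top at about (229,265) inside the ring. The ring's right side is lost in shadow, so I'll brighten the shadows for one more look.

Run:
```python
import cv2,numpy as np
f=lambda p:cv2.resize((255*(np.clip(cv2.imread(p)[137:205,219:293].astype(float)-30,0,200)/200)**.5).astype(np.uint8),(400,368),interpolation=cv2.INTER_CUBIC)
g=cv2.createCLAHE(4,(3,3))
h=lambda p:g.apply(cv2.cvtColor(f(p),cv2.COLOR_BGR2GRAY))
cv2.imwrite('pics/c7.png',np.hstack([h('pics/w6.png'),h('pics/w4.png')]))
```

```text
(no output)
```

View pics/c7.png

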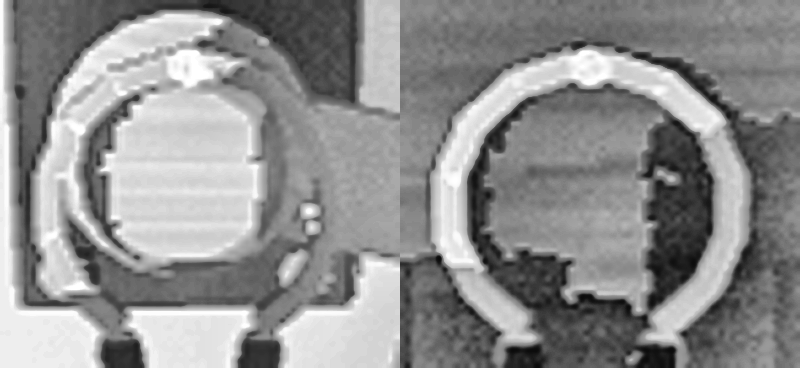

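Run:
```python
from h import *
np.set_printoptions(precision=2,suppress=True)
k=5.405
def F(n,x,y,z,rel=None):
    w=np.load(n);R=w[3:].reshape(3,3);W=cam('wrist',dict(tool_pos=w[:3],eef_rot=R));zz=w[2]-rel if rel else z
    return (R.T@(onz(W,219+x/k,137+y/k,zz)-w[:3]))[[0,2]]*1000
for rel in(.089,.091): print("ring L R T",F('w4.npy',32,185,0,rel),F('w4.npy',349,185,0,rel),F('w4.npy',190,45,0,rel)-[0,27.5])
print("stub L R T B",F('w6.npy',88,176,.098),F('w6.npy',285,176,.098),F('w6.npy',186,90,.098),F('w6.npy',186,262,.098),F('w6.npy',186,176,.098))
w=np.load('w6.npy');R=w[3:].reshape(3,3);print("topcam stub",(R.T@(np.array([.495,-.221,.098])-w[:3]))*1000)
```

```text
ring L R T [-28.95  24.49] [27.99 24.53] [-0.59 21.98]
ring L R T [-29.17  24.06] [28.2 24.1] [-0.59 21.74]
stub L R T B [-19.73  23.5 ] [17.27 23.52] [-1.32 39.69] [-1.32  6.79] [-1.32 23.51]
topcam stub [ -2.3  101.85  24.79]
```

The enhanced view shows the ring's outer edges at x 32 and 349 and its top at y 45, the same in both pictures, so the ring is rigid in the tool frame. The stub is centred near (186,176). The ring needs about +1.2 mm in x and +1 mm in y, then a slow descent.

```bash
python3 -m inch '[{"hand":0,"offset":[1.2,1,-2],"delta_rot":[0,0,0]},{"hand":0,"offset":[0,0,-3],"delta_rot":[0,0,0]},{"hand":0,"offset":[0,0,0],"delta_rot":[0,0,0]}]'
python3 -c "
from h import *
st()"
```

```text
t: 15.3
tool_pos: [0.4722, -0.2252, 0.1947]
eef_rot: [[0.121, 0.0, 0.993], [-0.993, -0.001, 0.121], [0.001, -1.0, 0.0]]
force: [1.0, -0.2, -2.6]
grip_width: 0.352
t15.30 tcp [ 0.4722 -0.2252  0.1947] psi -1.4492 tilt [ 0.    -0.001] 0.001 F [ 1.  -0.2 -2.6] w 0.352 q6 0.84
```

```bash
python3 -m inch '[{"hand":0,"offset":[-0.2,0,-2],"delta_rot":[0,0,0]},{"hand":0,"offset":[0,0,-2],"delta_rot":[0,0,0]},{"hand":0,"offset":[0,0,-2],"delta_rot":[0,0,0]},{"hand":0,"offset":[0,0,0],"delta_rot":[0,0,0]}]'
python3 -c "
from h import *
s=st();print(s['ft_torque'])"
```

```text
t: 15.7
tool_pos: [0.4719, -0.2251, 0.188]
eef_rot: [[0.121, 0.0, 0.993], [-0.993, -0.001, 0.121], [0.001, -1.0, -0.0]]
force: [0.0, -1.0, -2.7]
grip_width: 0.35
t15.70 tcp [ 0.4719 -0.2251  0.188 ] psi -1.4493 tilt [ 0.    -0.001] 0.001 F [ 0.  -1.  -2.7] w 0.350 q6 0.84
[0.0239856  0.12509138 0.00588724]
```

```bash
python3 -m inch '[{"hand":0,"offset":[0,0,-2],"delta_rot":[0,0,0]},{"hand":0,"offset":[0,0,-2],"delta_rot":[0,0,0]},{"hand":0,"offset":[0,0,0],"delta_rot":[0,0,0]}]'
python3 -c "
from h import *
s=st();print(s['ft_torque'])"
```

```text
t: 16.0
tool_pos: [0.4718, -0.2251, 0.1837]
eef_rot: [[0.121, 0.0, 0.993], [-0.993, -0.001, 0.121], [0.001, -1.0, -0.0]]
force: [1.4, -0.5, -2.1]
grip_width: 0.345
t16.00 tcp [ 0.4718 -0.2251  0.1837] psi -1.4493 tilt [ 0.    -0.001] 0.001 F [ 1.4 -0.5 -2.1] w 0.345 q6 0.84
[ 0.02299895  0.10136328 -0.02114096]
```

```bash
python3 -m inch '[{"hand":0,"offset":[0,0,-2],"delta_rot":[0,0,0]},{"hand":0,"offset":[0,0,-2],"delta_rot":[0,0,0]},{"hand":0,"offset":[0,0,-2],"delta_rot":[0,0,0]},{"hand":0,"offset":[0,0,0],"delta_rot":[0,0,0]}]'
python3 -c "
from h import *
s=st();print(s['ft_torque'])"
```

```text
t: 16.4
tool_pos: [0.4719, -0.2252, 0.1772]
eef_rot: [[0.121, 0.0, 0.993], [-0.993, -0.001, 0.121], [0.001, -1.0, 0.0]]
force: [0.0, 1.0, -2.6]
grip_width: 0.351
t16.40 tcp [ 0.4719 -0.2252  0.1772] psi -1.4494 tilt [ 0.    -0.001] 0.001 F [ 0.   1.  -2.6] w 0.351 q6 0.84
[-0.03627134  0.1136651  -0.06431253]
```

```bash
python3 -m inch '[{"hand":0,"offset":[0,0,-2],"delta_rot":[0,0,0]},{"hand":0,"offset":[0,0,-2],"delta_rot":[0,0,0]},{"hand":0,"offset":[0,0,-2],"delta_rot":[0,0,0]},{"hand":0,"offset":[0,0,0],"delta_rot":[0,0,0]}]'
python3 -c "
from h import *
s=st();print(s['ft_torque'])"
```

```text
t: 16.8
tool_pos: [0.4719, -0.2252, 0.1706]
eef_rot: [[0.121, 0.0, 0.993], [-0.993, -0.001, 0.121], [0.001, -1.0, 0.0]]
force: [-0.1, -0.0, -2.3]
grip_width: 0.35
t16.80 tcp [ 0.4719 -0.2252  0.1706] psi -1.4494 tilt [ 0.    -0.001] 0.001 F [-0.1 -0.  -2.3] w 0.350 q6 0.84
[-0.02173628  0.16143412  0.02298378]
```

```bash
python3 -m inch '[{"hand":0,"offset":[0,0,-2],"delta_rot":[0,0,0]},{"hand":0,"offset":[0,0,-2],"delta_rot":[0,0,0]},{"hand":0,"offset":[0,0,-2],"delta_rot":[0,0,0]},{"hand":0,"offset":[0,0,0],"delta_rot":[0,0,0]}]'
python3 - <<'E'
from h import *
s=st();print(s['ft_torque']);i=cams.grab_frame('wrist')[:,:,::-1];cv2.imwrite('pics/w8.png',i)
j=cams.grab_frame('scene')[:,:,::-1];cv2.imwrite('pics/scene8.png',j)
g=lambda x:(255*(np.clip(x.astype(float)-15,0,220)/220)**.5).astype(np.uint8)
cv2.imwrite('pics/c8.png',np.hstack([cv2.resize(g(i[137:205,219:293]),(400,400),interpolation=cv2.INTER_CUBIC),cv2.resize(g(j[110:170,140:200]),(400,400),interpolation=cv2.INTER_CUBIC)]))
E
```

```text
t: 17.2
tool_pos: [0.4719, -0.2252, 0.1641]
eef_rot: [[0.121, 0.0, 0.993], [-0.993, -0.001, 0.121], [0.001, -1.0, 0.0]]
force: [0.9, -0.6, -3.4]
grip_width: 0.346
t17.20 tcp [ 0.4719 -0.2252  0.1641] psi -1.4493 tilt [ 0.    -0.001] 0.001 F [ 0.9 -0.6 -3.4] w 0.346 q6 0.84
[0.00424753 0.12892769 0.01399176]
```

View pics/c8.png

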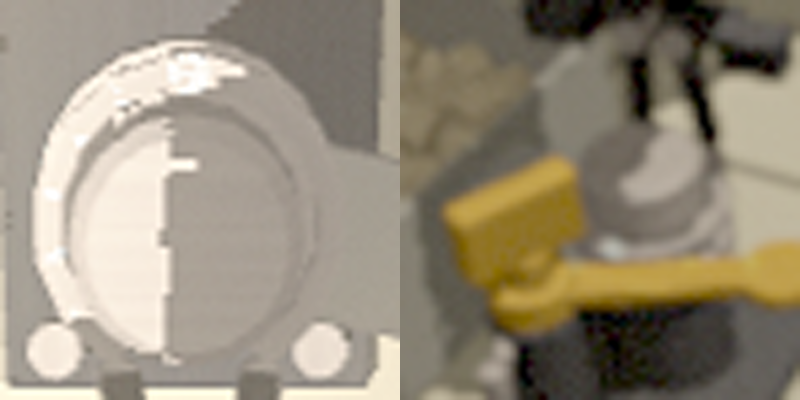

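The stub stands inside the ring, which is now just above the washer, and the keeper is still clear. I'll feel gently for the washer to fix the height.

```bash
python3 -m inch '[{"hand":0,"offset":[0,0,-1.5],"delta_rot":[0,0,0]},{"hand":0,"offset":[0,0,0],"delta_rot":[0,0,0]}]' | grep -E "pos|^force"; python3 -m inch '[{"hand":0,"offset":[0,0,-1],"delta_rot":[0,0,0]},{"hand":0,"offset":[0,0,0],"delta_rot":[0,0,0]}]'| grep -E "pos|^force"
```

```text
tool_pos: [0.4722, -0.2254, 0.163]
force: [0.1, 0.3, -2.7]
tool_pos: [0.4723, -0.2255, 0.162]
force: [-0.8, 0.1, -2.1]
```

```bash
python3 -m inch '[{"hand":0,"offset":[0,0,-1],"delta_rot":[0,0,0]},{"hand":0,"offset":[0,0,0],"delta_rot":[0,0,0]}]'| grep -E "pos|^force"
```

```text
tool_pos: [0.4723, -0.2255, 0.1609]
force: [-0.5, -0.9, -2.3]
```

```bash
for k in 1; do python3 -m inch '[{"hand":0,"offset":[0,0,-1],"delta_rot":[0,0,0]},{"hand":0,"offset":[0,0,0],"delta_rot":[0,0,0]}]'| grep -E "pos|^force"; done
```

```text
tool_pos: [0.4723, -0.2255, 0.1599]
force: [0.5, -0.1, -2.0]
```

```bash
python3 -m inch '[{"hand":0,"offset":[0,0,-1],"delta_rot":[0,0,0]},{"hand":0,"offset":[0,0,0],"delta_rot":[0,0,0]}]'| grep -E "pos|^force|rot"
```

```text
tool_pos: [0.4726, -0.2256, 0.1592]
eef_rot: [[0.121, 0.002, 0.993], [-0.993, -0.002, 0.121], [0.003, -1.0, 0.002]]
force: [0.1, -0.4, -2.3]
```

```bash
python3 -m inch '[{"hand":0,"offset":[0,0,-1],"delta_rot":[0,0,0]},{"hand":0,"offset":[0,0,0],"delta_rot":[0,0,0]}]'| grep -E "pos|^force|rot"
```

```text
tool_pos: [0.4727, -0.2259, 0.1592]
eef_rot: [[0.121, 0.002, 0.993], [-0.993, -0.003, 0.121], [0.003, -1.0, 0.002]]
force: [0.1, 0.0, -1.8]
```

```bash
python3 -m inch '[{"hand":0,"offset":[0,0,-1],"delta_rot":[0,0,0]},{"hand":0,"offset":[0,0,0],"delta_rot":[0,0,0]}]'| grep -E "pos|^force|rot"
```

```text
tool_pos: [0.4727, -0.226, 0.1591]
eef_rot: [[0.121, 0.002, 0.993], [-0.993, -0.003, 0.121], [0.004, -1.0, 0.002]]
force: [-0.1, 0.4, -0.6]
```

It touches the washer at TCP z ≈ 0.1592, so the ring there is at 0.070. That means mid-groove is about 3 mm higher.

```bash
python3 -m inch '[{"hand":0,"offset":[-0.4,0.3,2],"delta_rot":[0.1,0.1,0]},{"hand":0,"offset":[-0.3,0.3,1.5],"delta_rot":[0,0,0]},{"hand":0,"offset":[0,0,0],"delta_rot":[0,0,0]}]'
python3 -c "
from h import *
s=st();print(s['ft_torque'])"
```

```text
t: 19.0
tool_pos: [0.4718, -0.2251, 0.1614]
eef_rot: [[0.121, 0.0, 0.993], [-0.993, -0.001, 0.121], [0.001, -1.0, 0.0]]
force: [-0.4, 0.4, -1.8]
grip_width: 0.345
t19.00 tcp [ 0.4718 -0.2251  0.1614] psi -1.4493 tilt [ 0.    -0.001] 0.001 F [-0.4  0.4 -1.8] w 0.345 q6 0.84
[-0.03398591  0.13608144  0.07719081]
```

```bash
python3 -m inch '[{"hand":0,"offset":[0,0,0.7],"delta_rot":[0,0,0]},{"hand":0,"offset":[0,0,0],"delta_rot":[0,0,0]},{"hand":0,"offset":[0,0,0],"delta_rot":[0,0,0]},{"hand":0,"offset":[0,0,0],"delta_rot":[0,0,0]},{"hand":0,"offset":[0,0,0],"delta_rot":[0,0,0]}]' | grep xyz
python3 - <<'E'
from h import *
s=st();print(np.abs(s['qvel']).max())
i=cams.grab_frame('wrist')[:,:,::-1];j=cams.grab_frame('top')[:,:,::-1];k=cams.grab_frame('scene')[:,:,::-1]
cv2.imwrite('pics/c9.png',np.hstack([cv2.resize(i[125:265,180:320],(400,400)),cv2.resize(k[90:210,120:240],(400,400))]))
st()
E
```

```text
t19.50 tcp [ 0.4716 -0.2248  0.1612] psi -1.4493 tilt [-0.001 -0.   ] -0.0 F [-0.4  0.7 -2.8] w 0.351 q6 0.84
0.0012237451804013413
t19.65 tcp [ 0.4716 -0.2248  0.1612] psi -1.4492 tilt [-0.001 -0.   ] 0.0 F [ 0.2 -0.3 -1.9] w 0.348 q6 0.84
```

View pics/c9.png

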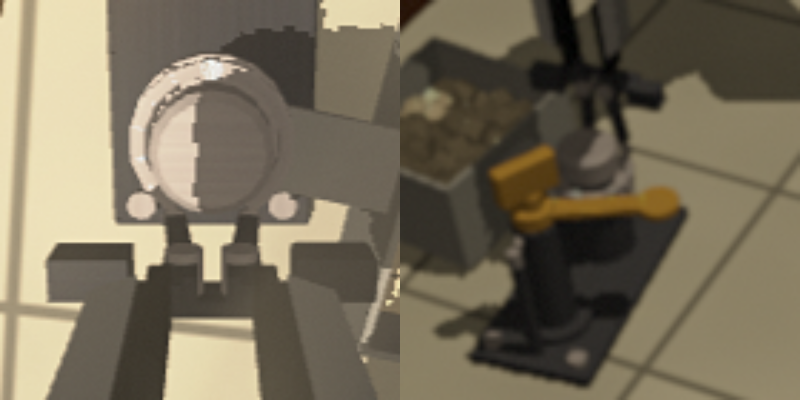

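The ring sits around the stub just above the washer with the handles closed, the keeper is open and nothing is pressing. Handing in.

```bash
python3 -c "
from h import *
from workcell import ticket
st();print(ticket.hand_in())"
```

```text
t19.65 tcp [ 0.4716 -0.2248  0.1612] psi -1.4492 tilt [-0.001 -0.   ] 0.0 F [ 0.2 -0.3 -1.9] w 0.348 q6 0.84
the job is handed in; nothing more can be done
None
```

The job is handed in at 19.7 s: the keeper is open, and the pliers are still gripped with the spread ring held inside the groove. I turned the keeper about 1.16 rad by its finger bar, let go, and it stayed clear of the stub in every later picture. I then squeezed the pliers to the stop, lifted them out and lowered the ring over the stub with no rise in force.

**Last checks**
- **Height:** I touched the washer lightly to find it, with the force changing by under 2 N, then raised the ring about 2 mm. That puts it roughly 1 mm below the groove's mid height and clear of the washer.
- **Level and still:** the gripper's tilt was about 0.001 rad and the arm was not moving.
- **Grip:** the opening was 0.348 of full, about 33 mm, which matches fully squeezed handles. The force on the tool was only the pliers' weight, about -2 N.

**Disagreements:** my estimates of the ring's position along the pliers differed by 2–3 mm, so the pliers may be pitched a few hundredths of a radian in the grip. The stub's position differed by about 1 mm between the top and wrist cameras. The ring still went on without touching. I did not measure the bystanders again afterwards; the planned paths stayed above or clear of them, and I saw no contact.

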